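Seat a knob sample on its display ramp

TASK

Pick up the oak sample block by its brass knob, set it down on the white landing at the foot of the display ramp, in line with the ramp, and let go of it. Then push it, sliding it and not lifting it, up the slope until it meets the sprung rubber bumper of the top stop; press the bumper in gently without driving it to the end of its travel, ease off slowly, and leave the block lying flat on the slope, still touching the bumper. Leave the other hardware on the shelf where it is.

Things in the scene. Friction and masses are not known exactly. Their poses are not given: they have to be found in the camera images.
- sample: Loose oak block, 110 (own x) x 64 (own y) x 34 mm high, brass door knob upright at the middle of its top; same after a half turn. 0.45 to 0.8 kg. Origin: centre of its underside, z up. Its end faces (own x = +/-55 mm) are plain and upright, good for pushing. Pushing it up the slope takes about 3 to 7 N; friction then holds it there, it does not slide back by itself.
- sample_knob (a point): Middle of the brass knob's straight gripping band, on the knob's axis, 60 mm above the block's underside. The knob is round, 46 mm in diameter, band 55 to 66 mm above the underside, top at 74 mm; below it a 24 mm neck, and a 54 mm rose 4 mm thick on the block.
- ramp: Fixed display ramp. Own x points level, uphill; y across; z up. Origin on the shelf under the foot of the slope, mid-width. From x = 0 a white slope rises at 7 degrees (0.122 rad) for 255 mm between dark cheeks 72 mm apart that stand 16 mm above it. At x -40 to 0 mm, flared guides 22 mm above the shelf lead in.
- landing (a point): Middle of the level white landing below the slope's foot, on its top face, 6 mm above the shelf. The landing is 150 mm long (ramp x -150 to 0) and 110 mm wide; this point is at ramp x = -85 mm: the place for the block's centre.
- stop: Steel bar fixed across the ramp's top, 96 mm wide, 42 mm high, carrying a sprung rubber bumper that points downhill. Origin: on the slope's surface at the middle of the bar's downhill face, 220 mm up the slope from its foot; own x points up along the slope, z square to it.
- bumper_hole (a point): Middle of the brass collar on the bar's downhill face, 18 mm above the slope, from which the bumper (24 mm disc) sticks out downhill. Its screw was left at random: its free face is 23 to 67 mm downhill of the bar's face, not measured: see or feel it. It yields 7 mm at 1.2 N/mm (8.4 N at the end), then is rigid. Press 2 to 4 mm, ease off under 20 mm/s: the block stays on it; a sudden release may throw it off.
- glass_knob: Bystander: faceted glass knob on a brass foot, 52 mm wide, 52 mm high. Origin under its centre.
- rim_lock: Bystander: cast iron rim lock lying flat, 95 x 130 x 24 mm with a brass bolt at its +y end. Origin under its centre.
- thumb_turn_a: Bystander: black thumb turn, 48 mm disc, 27 mm high. Origin under its centre.
- thumb_turn_b: Bystander: black thumb turn like the other. Origin under its centre.
- keyhole_cover: Bystander: round nickel keyhole cover, 46 mm, 6 mm thick. Origin under its centre.
- hinge: Bystander: open brass hinge lying flat, 100 x 72 mm, 10 mm high. Origin under its centre.
Not all that is in view belongs to the job. Leave any grey or turquoise look-alike of the sample alone.

How it is judged:
On the way, in this order (a step that is already met when the one before it is completed fails the run):
1. the sample block stands level on the landing at the foot of the ramp, in line with it, let go of (x of sample in the frame of ramp between -0.125 and -0.045 m and y of sample in the frame of ramp between -0.02 and 0.02 m and height (world z) of sample below 0.012 m and angle between the x axis of sample and the x axis of ramp, either way round below 0.3 rad and contact force between the fingers and sample below 0.1 N and linear speed of sample below 0.02 m/s), for 0.2 s.
2. the block is pushed up the slope and presses the bumper (contact force between sample and stop above 0.3 N and contact force between any of the fingers, the arm and sample above 0.3 N), for 0.1 s.
At the end, for the whole second after the job is handed in: The block lies flat on the slope (underside within 4 mm of it, within 0.04 rad), in line with it (0.12 rad), at rest, let go of and still bearing on the bumper (more than 0.15 N between block and stop) (contact force between sample and stop above 0.15 N and z of sample in the frame of stop between -0.004 and 0.004 m and angle between the z axis of sample and the z axis of stop, either way round below 0.04 rad and angle between the x axis of sample and the x axis of stop, either way round below 0.12 rad and linear speed of sample below 0.01 m/s); the robot touches nothing.
It fails at once if the bumper is driven hard to the end of its travel (more than 8 N between block and stop) (contact force between sample and stop above 8 N).
It fails at once if the block is carried over the slope instead of slid up it (underside of its middle more than 10 mm above the slope, its middle more than 30 mm up from the slope's foot and between the cheeks) (x of sample in the frame of stop between -0.19 and 0.03 m and y of sample in the frame of stop between -0.04 and 0.04 m and z of sample in the frame of stop above 0.01 m).
It fails at once if another piece of hardware is moved more than 20 mm (distance of any of glass_knob, rim_lock, thumb_turn_a, thumb_turn_b, keyhole_cover, hinge from where it was at the start of the episode above 0.02 m).
It also fails if it takes over 72 s, if anything falls off the work surface, if the arm or the gripper's body presses on something with over 40 N, if the wrist force passes 120 N, or if a joint passes its speed limit or range.

ROBOT

A 6-joint arm with a two-finger parallel gripper is mounted at the origin on the work surface. World frame = base frame: x ahead of the robot, y to its left, z up, the work surface at z = 0. Lengths are in m, angles in rad, forces in N, time in s.
With the tool pointing down it reaches from about 0.3 to 0.875 m from the base axis. Payload 6.4 kg.
Tool frame: the origin (TCP) lies midway between the tips of the shut fingers; the grasp point (between the pads) lies 19 mm behind it; x points along the fingers, y is the direction in which the jaws open and shut, and the axes are right-handed (so a half turn about x gives the same grasp; the last joint's range is limited). The gripper opens to 85 mm and grips with 20 to 120 N. Pads are 22 mm wide; open, the fingers measure 114 mm over their backs; the gripper's body (76 mm by 85 mm) begins 54 mm behind the grasp point. The pads swing forward as they close: fully open they stand 13 mm farther back than shut.
Start: joints at [-1.456, 0.181, 1.607, -0, 1.354, -0.206], TCP at [0.181, -0.546, 0.231] pointing down, gripper open.
Joint ranges: [-2.99, 2.99], [-0.89, 2.07], [0.3, 2.58], [-1.14, 4.28], [0, 2.63], [-3.12, 3.12]. Speed limits (rad/s): [2.57, 2.57, 3.01, 3.14, 3.14, 3.14].

INTERFACE

Orientations are given as a unit quaternion [w, x, y, z].
In Python, from bench import ctrl gives the robot as it stands.
- The arm moves only by the tool step_arm, never from a script. Its argument "motion" is a list of rows, each a list of 7 numbers: the shift along the tool's x, y, z in mm, then the turn, a rotation vector about the tool's x, y, z in degrees, then the closure in counts, from 0 (fully open) to 255 (shut). In form: [[tx, ty, tz, rx, ry, rz, hand], ...]. A call has 1 to 10 rows; each row is the pose to reach, as a shift and turn from the pose commanded when the call began, along the tool's axes at that moment; what a row does not reach only later rows make up. A row lasts 1/8 s, in which the tool goes at most 62.5 mm and 10.7 degrees, less where a joint would pass 70% of its speed; a pose out of reach is approached as far as the arm can. A call with a gripper value outside its range is refused whole. The fingers move at their own pace and stop on an object; the grip force is fixed at half the most. Time passes only in rows, so rows that repeat a pose let the fingers close. It gives the time, the measured TCP pose, the force and the opening at its end, in the units of the state.
- ctrl.get_obs(): the state, without advancing time (a new reading comes with each control period).
- ctrl.camera(name): name is "scene" or "top" or "wrist"; returns (picture, depth): 480x640x3 uint8, red, green, blue; 480x640 float32, m along the optical axis (not along the pixel's ray), 0 where there is no reading.
- ctrl.camera_info(name): a dict with "fx", "fy", "cx", "cy" (pixels), "dist_coeffs" ([k1, k2, p1, p2, k3] as OpenCV has them; the pictures are not rectified), "T" (4x4, takes a point from camera to world coordinates); the wrist camera has in their place "hand_eye" (4x4, takes a point from camera to tool coordinates, whose origin is the TCP and whose axes are the tool frame's). Camera axes: x right, y down, z forward; pixel columns grow to the right and rows downward; lengths in m; the calibration is good to about 2 mm. A picture is of the moment at which its call begins: read the wrist's pose just before it. camera_info takes no time and is no camera call.
- ctrl.hand_in(): hands the job in, once; it reports no verdict.
The state is a dict: "time_s": time; "q": joint angles; "dq": joint speeds; "joint_efforts": joint torques, N m; "eef_pos": TCP position; "eef_rot": TCP orientation; "wrist_force": force on the tool from outside, world axes, zero at the start; "torque": the same for the moment, N m; "opening": opening from 0.0 (shut) to 1.0 (fully open).
Only numpy, scipy, OpenCV 4.12 (cv2) and the standard library are available. Lean on these libraries where they do the work, as an engineer would, in place of code of your own. Each camera call takes 0.05 s, during which the arm holds its last target. There are 200 camera calls.

## Working session

There is one attempt and no reset: what is moved stays moved. The work goes in short steps, Python scripts to look and compute and a tool call to move; the robot and the scene stay as the last step left them, time stands still between calls to the robot, and variables do not carry over. Pictures are saved under pics/ and viewed, about 8 in all and at most 12, crops included, and the job is handed in when it is done.

Besides the shell and the picture viewer there is one more tool, called after ">>>" as name(argument=value, ...), one argument or row to a line, values as JSON. step_arm: Moves the arm, as the interface text tells. Its arguments: {"type":"object","properties":{"motion":{"type":"array","items":{"type":"array","items":{"type":"number"}}}},"required":["motion"]}

```bash
ls; mkdir -p pics; cat > h.py <<'E'
import numpy as np, cv2
from bench import ctrl
from scipy.spatial.transform import Rotation as R
def tool(o=None):
    o=o or ctrl.get_obs(); w,x,y,z=o['eef_rot']; T=np.eye(4)
    T[:3,:3]=R.from_quat([x,y,z,w]).as_matrix(); T[:3,3]=o['eef_pos']; return T
def grab(n):
    Tt=tool(); p,d=ctrl.camera(n); i=ctrl.camera_info(n)
    T=i['T'] if 'T' in i else Tt@np.array(i['hand_eye'])
    K=np.array([[i['fx'],0,i['cx']],[0,i['fy'],i['cy']],[0,0,1.]])
    return p,d,np.array(T),K,np.array(i['dist_coeffs'],float)
def save(name,p): cv2.imwrite('pics/'+name,cv2.cvtColor(p,cv2.COLOR_RGB2BGR))
def plane(uv,T,K,D,z):
    n=cv2.undistortPoints(np.array(uv,float).reshape(-1,1,2),K,D).reshape(-1,2)
    r=np.c_[n,np.ones(len(n))]@T[:3,:3].T
    return T[:3,3]+r*((z-T[2,3])/r[:,2])[:,None]
def cloud(d,T,K,D):
    v,u=np.mgrid[:480,:640]; n=cv2.undistortPoints(np.stack([u,v],-1).reshape(-1,1,2).astype(float),K,D).reshape(480,640,2)
    P=np.dstack([n*d[...,None],d])@T[:3,:3].T+T[:3,3]; P[d==0]=np.nan; return P
E
python3 - <<'E'
from h import *
for n in('top','scene'):
    g=grab(n); save(n+'.png',g[0]); np.savez(n+'.npz',*g); print(n,g[2].round(3).tolist(),g[3][0,0])
print(ctrl.get_obs())
E
```

```text
pics
top [[0.016, -0.998, 0.063, 0.464], [-1.0, -0.016, 0.004, 0.029], [-0.003, -0.063, -0.998, 1.406], [0.0, 0.0, 0.0, 1.0]] 608.5459188020593
scene [[-0.246, 0.715, -0.655, 1.264], [0.969, 0.181, -0.167, 0.199], [-0.001, -0.676, -0.737, 0.845], [0.0, 0.0, 0.0, 1.0]] 533.2011078667881
{'time_s': 0.1, 'q': array([-1.45630361e+00,  1.81456021e-01,  1.60789488e+00, -1.28316689e-05,
        1.35379908e+00, -2.06324989e-01]), 'dq': array([-0.00075177, -0.00210012, -0.00107079,  0.00044576,  0.00194974,
       -0.00062598]), 'joint_efforts': array([ 4.71045932e-04, -4.45878983e+01, -3.52234948e+01, -1.50511628e-04,
        4.20415614e-03,  6.82778045e-05]), 'eef_pos': array([ 0.18126402, -0.54516594,  0.23048662]), 'eef_rot': array([ 0.1123911 ,  0.69804947,  0.11349154, -0.69800777]), 'wrist_force': array([-0.04449542,  0.27906606, -0.79097287]), 'torque': array([-0.00657213, -0.02560224, -0.05584433]), 'opening': 1.004847831142621}
```

View pics/top.png

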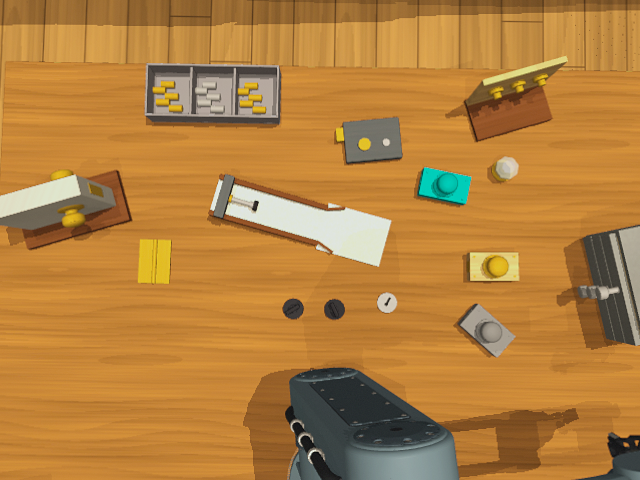

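View pics/scene.png

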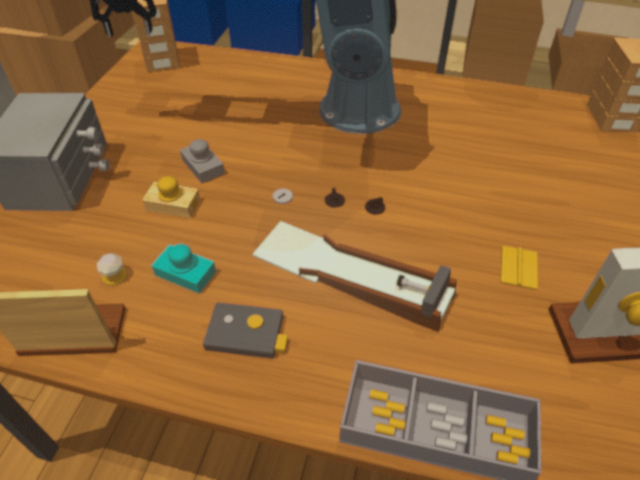

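The top view shows three blocks: oak with a brass knob at (495,266), turquoise at (445,185) and grey at (487,330). Only the oak one fits the description. The ramp's landing is at about (360,238) and its stop is at about (224,197), so uphill is to the left. I'll confirm the oak block in a crop and measure.

```bash
python3 - <<'E'
from h import *
z=np.load('top.npz'); p,d,T,K,D=[z[k] for k in z.files]
save('crop1.png',cv2.resize(p[160:370,200:530],None,fx=2.4,fy=2.4,interpolation=cv2.INTER_CUBIC))
hsv=cv2.cvtColor(p,cv2.COLOR_RGB2HSV); P=cloud(d,T,K,D)
# oak block region
def big(m,roi):
    q=np.zeros_like(m);x0,y0,x1,y1=roi;q[y0:y1,x0:x1]=m[y0:y1,x0:x1]
    c=cv2.findContours(q,cv2.RETR_EXTERNAL,cv2.CHAIN_APPROX_NONE)[0];return max(c,key=cv2.contourArea),q
kn=cv2.inRange(hsv,(18,180,90),(32,255,255)); c,_=big(kn,(470,245,525,285)); (u,v),r=cv2.minEnclosingCircle(c)
print('knob px',u,v,r,'pos',plane([[u,v]],T,K,D,.062),'w', r*2*1.34/608, 'z',P[int(v),int(u)])
bl=(P[...,2]>.02).astype(np.uint8)*255; c,_=big(bl,(455,240,535,295)); rc=cv2.minAreaRect(c); b=cv2.boxPoints(rc)
B=plane(b,T,K,D,.034); print('block box',b.round(1).tolist(),B.round(3).tolist(),np.linalg.norm(np.diff(B,axis=0),axis=1))
w=cv2.inRange(hsv,(0,0,180),(179,60,255)); c,q=big(w,(200,165,400,280)); 
ap=cv2.approxPolyDP(c,2.5,True)[:,0]; print('ramp',ap.tolist()); print(plane(ap,T,K,D,.006).round(3).tolist())
ys,xs=np.nonzero(q); W=P[ys,xs]; print(np.nanpercentile(W[:,2],[1,20,50,80,99]))
# other depth checks: table z
print(P[440,150],P[300,200],P[350,550])
E
```

```text
knob px 495.1458435058594 266.0 12.510936737060547 pos [[ 0.48439724 -0.33594106  0.062     ]] w 0.05514689219625373 z [ 0.48425506 -0.33312346  0.07120188]
block box [[468.0, 253.0], [518.0, 253.0], [518.0, 280.0], [468.0, 280.0]] [[0.513, -0.283, 0.034], [0.515, -0.395, 0.034], [0.454, -0.395, 0.034], [0.452, -0.283, 0.034]] [0.1122335  0.060577   0.11191686]
ramp [[233, 186], [233, 200], [251, 206], [255, 199], [259, 203], [255, 212], [247, 206], [229, 203], [227, 214], [317, 239], [334, 254], [378, 266], [390, 220], [348, 208], [324, 211]]
[[0.66, 0.255, 0.006], [0.628, 0.254, 0.006], [0.614, 0.212, 0.006], [0.631, 0.203, 0.006], [0.622, 0.194, 0.006], [0.601, 0.203, 0.006], [0.614, 0.222, 0.006], [0.621, 0.263, 0.006], [0.595, 0.267, 0.006], [0.541, 0.058, 0.006], [0.507, 0.019, 0.006], [0.481, -0.083, 0.006], [0.587, -0.109, 0.006], [0.613, -0.012, 0.006], [0.606, 0.043, 0.006]]
[-0.00086415  0.0047744   0.00917135  0.02216109  0.04620991]
[ 0.07864235  0.4290866  -0.00265733] [0.39611435 0.32492173 0.00040588] [ 0.2958762  -0.47795029 -0.0021575 ]
```

View pics/crop1.png

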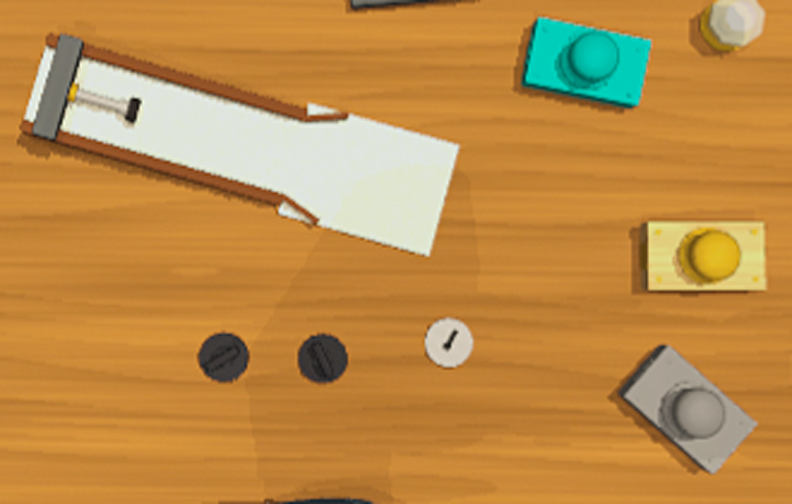

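The crop confirms the sample: the oak block with the brass knob at (495,266), apart from the turquoise one at (445,185) and the grey one at (487,330). The bumper's black disc is at about (256,206) and sticks out a long way.

The measured sizes fit (block 112x61, landing width 109). Next I'll work out the first move.

```bash
cat >> h.py <<'E'
def down(yaw,tilt=0,u=None):
    "tool x down, tool y at yaw (deg) in world; tilt deg about tool y"
    a=np.radians(yaw); y=np.array([np.cos(a),np.sin(a),0]); x=np.array([0,0,-1.]); M=np.c_[x,y,np.cross(x,y)]
    return M@R.from_euler('y',tilt,degrees=True).as_matrix()
def row(pos,M,T=None):
    T=tool() if T is None else T
    return np.r_[T[:3,:3].T@(np.array(pos)-T[:3,3])*1000, np.degrees(R.from_matrix(T[:3,:3].T@M).as_rotvec())].round(1).tolist()
E
python3 - <<'E'
from h import *
T=tool(); print(T.round(3)); print(ctrl.camera_info('wrist')['hand_eye'])
for yaw in(-14.3,165.7,0,180): print(yaw,row([.4845,-.336,.16],down(yaw)))
E
```

```text
[[-0.     0.315 -0.949  0.181]
 [ 0.002 -0.949 -0.315 -0.545]
 [-1.    -0.002 -0.     0.23 ]
 [ 0.     0.     0.     1.   ]]
[[-4.73205624e-04 -3.12036496e-01  9.50069998e-01 -1.43404307e-01]
 [ 9.99999869e-01 -3.35254021e-04  3.87965173e-04  1.41047971e-03]
 [ 1.97455494e-04  9.50070057e-01  3.12036614e-01 -7.97844504e-02]
 [ 0.00000000e+00  0.00000000e+00  0.00000000e+00  1.00000000e+00]]
-14.3 [70.8, -102.8, -353.7, -57.3, -0.1, 0.1]
165.7 [70.8, -102.8, -353.7, 122.7, 0.1, 0.1]
0 [70.8, -102.8, -353.7, -71.6, -0.1, 0.1]
180 [70.8, -102.8, -353.7, 108.4, 0.1, 0.1]
```

>>> step_arm(
  motion=[
    [0,-20,-70,-10,0,0,0],
    [10,-40,-130,-20,0,0,0],
    [20,-60,-190,-30,0,0,0],
    [40,-80,-250,-40,0,0,0],
    [60,-95,-310,-50,0,0,0],
    [70.8,-102.8,-353.7,-60,0,0,0],
    [70.8,-102.8,-353.7,-71.6,0,0,0],
    [70.8,-102.8,-353.7,-71.6,0,0,0],
    [70.8,-102.8,-353.7,-71.6,0,0,0],
  ],
)

```text
time_s: 1.23
eef_pos: [0.4841, -0.337, 0.1605]
eef_rot: [-0.499, -0.501, -0.499, 0.501]
wrist_force: [-0.4, -0.5, 0.8]
opening: 1.0
```

```bash
python3 - <<'E'
from h import *
p,d,T,K,D=grab('wrist'); save('w1.png',p)
hsv=cv2.cvtColor(p,cv2.COLOR_RGB2HSV); P=cloud(d,T,K,D)
print(ctrl.get_obs()['eef_pos'])
m=(P[...,2]>.05)&(P[...,2]<.085)&(np.hypot(P[...,0]-.4845,P[...,1]+.336)<.05)
Q=P[m]; print(len(Q),Q.min(0),Q.max(0)); top=Q[Q[:,2]>Q[:,2].max()-.006]; print('knob',np.median(top,0), (top.min(0)+top.max(0))/2)
b=(P[...,2]>.028)&(P[...,2]<.039)&(np.hypot(P[...,0]-.4845,P[...,1]+.336)<.08)
c=P[b][:,:2]; print(cv2.minAreaRect((c*1000).astype(np.float32)))
E
```

```text
[ 0.48401338 -0.33722201  0.16067035]
4170 [ 0.46285457 -0.36634113  0.05492786] [ 0.50819587 -0.32047402  0.07677898]
knob [ 0.48543571 -0.34194163  0.07364471] [ 0.48592021 -0.34326145  0.073782  ]
((485.57476806640625, -343.2779235839844), (64.17034149169922, 110.9530029296875), 1.0551064014434814)
```

View pics/w1.png

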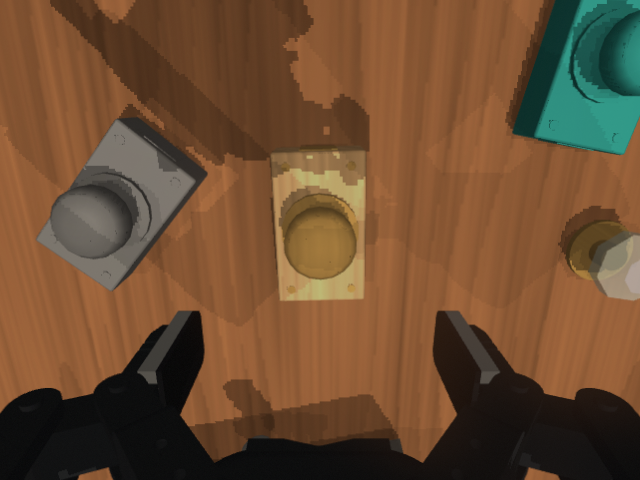

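The wrist view shows the fingers straddling the oak block, with the knob at (320,243). The grey block is off to the left and the turquoise and glass pieces are on the right. Height reads 74 mm at the knob top, as it should. I'll lower and grip.

>>> step_arm(
  motion=[
    [30,1.2,5,0,0,0,0],
    [70,1.2,5,0,0,0,0],
    [105,1.2,5,0,0,0,0],
    [121.5,1.2,5,0,0,0,0],
    [121.5,1.2,5,0,0,0,0],
    [121.5,1.2,5,0,0,0,255],
    [121.5,1.2,5,0,0,0,255],
    [121.5,1.2,5,0,0,0,255],
    [121.5,1.2,5,0,0,0,255],
    [121.5,1.2,5,0,0,0,255],
  ],
)

```text
time_s: 2.52
eef_pos: [0.4863, -0.3424, 0.0409]
eef_rot: [0.501, 0.5, 0.499, -0.5]
wrist_force: [-3.1, 1.3, 6.9]
opening: 0.513
```

>>> step_arm(
  motion=[
    [0,0,0,0,0,0,255],
    [-10,0,0,0,0,0,255],
    [-35,0,0,0,0,0,255],
    [-60,0,0,0,0,0,255],
    [-80,0,0,0,0,0,255],
    [-80,0,0,0,0,0,255],
  ],
)

```text
time_s: 3.28
eef_pos: [0.4867, -0.3424, 0.1208]
eef_rot: [0.501, 0.5, 0.499, -0.5]
wrist_force: [0.7, -0.4, -6.3]
opening: 0.517
```

```bash
python3 - <<'E'
from h import *
print(ctrl.get_obs()['opening'])
u=np.array([.247,.969,0]); foot=np.array([.571,.0494,0])
for t in ([-.085]): 
  q=foot+t*u; print(row(q+[0,0,.119],down(-14.3)),row(q+[0,0,.19],down(-14.3)))
p,d,T,K,D=grab('wrist'); save('w2.png',p)
E
```

```text
0.5169492099437776
[1.2, 63.2, -309.4, 14.3, 0.1, -0.2] [-69.8, 63.4, -309.3, 14.3, 0.1, -0.2]
```

View pics/w2.png

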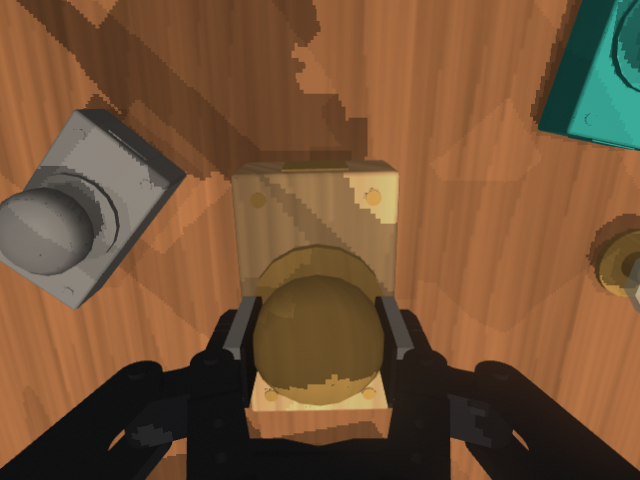

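The block is held level and straight, about 80 mm up. I'll carry it over the landing.

>>> step_arm(
  motion=[
    [-10,6,-30,2,0,0,255],
    [-20,16,-80,4,0,0,255],
    [-20,27,-130,7,0,0,255],
    [-20,38,-185,9,0,0,255],
    [-20,48,-240,11,0,0,255],
    [-10,58,-285,13,0,0,255],
    [0,63.2,-309.4,14.3,0,0,255],
    [0,63.2,-309.4,14.3,0,0,255],
    [0,63.2,-309.4,14.3,0,0,255],
  ],
)

```text
time_s: 4.45
eef_pos: [0.5484, -0.0323, 0.1181]
eef_rot: [-0.434, -0.558, -0.434, 0.559]
wrist_force: [-0.2, -0.6, -5.5]
opening: 0.509
```

```bash
python3 - <<'E'
from h import *
z=np.load('top.npz'); p0,d,T,K,D=[z[k] for k in z.files]
p,d,T,K,D=grab('wrist'); save('w3.png',p)
P=cloud(d,T,K,D)
hsv=cv2.cvtColor(p,cv2.COLOR_RGB2HSV)
m=(cv2.inRange(hsv,(0,0,120),(179,70,255))>0)&(P[...,2]<.02)&(P[...,2]>-.005)
u=np.array([.247,.969]);v=np.array([-.969,.247]); foot=np.array([.571,.0494])
q=P[m][:,:2]-foot; a=q@u; b=q@v; print(m.sum(),np.percentile(a,[0.5,5,50,99]))
for s in np.arange(-.15,-.03,.015):
    k=abs(a-s)<.004
    if k.sum()>5: print(round(s,3),np.percentile(b[k],[1,99]).round(4), np.median(P[m][k][:,2]).round(4))
print(ctrl.get_obs()['eef_pos'])
E
```

```text
23807 [-0.19096037 -0.13383064 -0.00140635  0.04706864]
-0.135 [-0.0564 -0.0525] 0.007
-0.12 [-0.0566 -0.0521] 0.007
-0.105 [-0.0567 -0.0516] 0.0068
-0.09 [-0.0568 -0.0513] 0.007
-0.075 [-0.057  -0.0511] 0.0069
-0.06 [-0.057  -0.0507] 0.0068
-0.045 [-0.0569  0.0463] 0.0069
[ 0.54873576 -0.03278646  0.11849126]
```

View pics/w3.png

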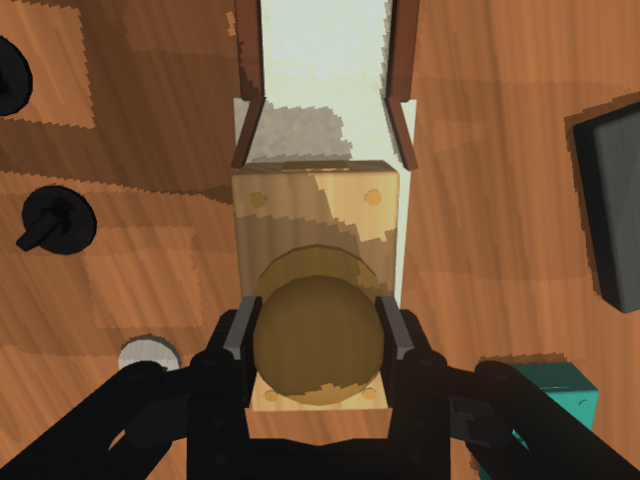

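The wrist view looks uphill. The block is in line with the ramp, but the cheeks' centre (about column 326) lies right of the block's (about 318). I'll shift +3 mm along tool y and set it down.

>>> step_arm(
  motion=[
    [20,3,0,0,0,0,255],
    [45,3,0,0,0,0,255],
    [60,3,0,0,0,0,255],
    [66,3,0,0,0,0,255],
    [69,3,0,0,0,0,255],
    [71,3,0,0,0,0,255],
    [71,3,0,0,0,0,255],
  ],
)

```text
time_s: 5.38
eef_pos: [0.5523, -0.033, 0.0485]
eef_rot: [0.434, 0.559, 0.434, -0.558]
wrist_force: [-0.7, 0.6, -6.1]
opening: 0.509
```

Not quite down yet: the wrist still carries about 6 N. I'll lower a little more.

>>> step_arm(
  motion=[
    [1,0,0,0,0,0,255],
    [2,0,0,0,0,0,255],
    [2,0,0,0,0,0,255],
  ],
)

```text
time_s: 5.75
eef_pos: [0.5524, -0.033, 0.047]
eef_rot: [0.434, 0.559, 0.434, -0.558]
wrist_force: [-4.2, 1.2, 4.7]
opening: 0.515
```

Contact. I'll open, rise and look.

>>> step_arm(
  motion=[
    [0,0,0,0,0,0,0],
    [0,0,0,0,0,0,0],
    [0,0,0,0,0,0,0],
    [0,0,0,0,0,0,0],
    [0,0,0,0,0,0,0],
    [-30,0,0,0,0,0,0],
    [-80,0,0,0,0,0,0],
    [-120,0,10,0,0,0,0],
    [-140,0,60,0,0,0,0],
    [-140,0,60,0,0,0,0],
  ],
)

```text
time_s: 7.0
eef_pos: [0.5381, -0.094, 0.1884]
eef_rot: [0.434, 0.56, 0.431, -0.559]
wrist_force: [-0.7, -0.4, 0.1]
opening: 1.002
```

```bash
python3 - <<'E'
from h import *
p,d,T,K,D=grab('wrist'); save('w4.png',p); np.savez('w4.npz',p,d,T,K,D)
P=cloud(d,T,K,D); hsv=cv2.cvtColor(p,cv2.COLOR_RGB2HSV)
u=np.array([.247,.969]);v=np.array([-.969,.247]); foot=np.array([.571,.0494])
a=(P[...,:2]-foot)@u; b=(P[...,:2]-foot)@v; Z=P[...,2]
m=(Z>.034)&(Z<.0445)&(abs(b)<.05)&(a<-.01)&(a>-.16)
print('block a,b box',cv2.minAreaRect((np.c_[a[m],b[m]]*1000).astype(np.float32)))
w=(cv2.inRange(hsv,(0,0,110),(179,70,255))>0)&(abs(b)<.07)&(a>-.15)&(a<.25)&(Z<.05)
for s in np.arange(-.14,.23,.02):
    k=w&(abs(a-s)<.004)
    if k.sum()>20: print(round(s,3),np.percentile(b[k],[1,99]).round(4),np.nanmedian(Z[k]).round(4))
print(tool().round(4)[:3,3])
E
```

```text
block a,b box ((-85.15147399902344, -2.823772430419922), (111.13365936279297, 64.15135192871094), 1.0865790843963623)
-0.14 [-0.0559  0.0544] 0.007
-0.12 [-0.0561  0.0543] 0.007
-0.1 [-0.0566  0.0524] 0.0069
-0.08 [-0.0564  0.0524] 0.007
-0.06 [-0.0569  0.052 ] 0.0069
-0.04 [-0.0517  0.0474] 0.0069
-0.02 [-0.0566  0.0519] 0.0068
0.0 [-0.037   0.0483] 0.007
[ 0.5374 -0.0924  0.1869]
```

View pics/w4.png

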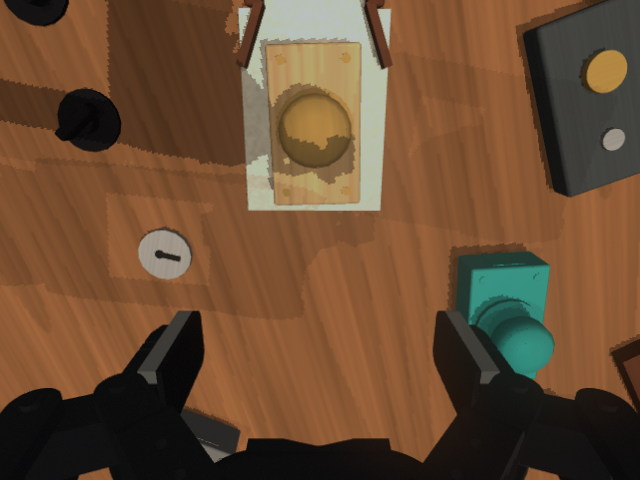

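The block stands level on the landing at ramp x ≈ -85 mm and y ≈ -1 mm, about 2° off the ramp's line and let go of. Now the pusher pose, with shut fingers tilted 7°.

```bash
python3 - <<'E'
from h import *
u=np.array([.247,.969,0]);v=np.array([-.969,.247,0]); foot=np.array([.571,.0494,0])
M=down(-14.6,7); print(M.round(3), M[:,0]@u)
f=lambda a,z: row(foot+a*u-.002*v+[0,0,z],M)
print(f(-.178,.10),f(-.178,.018),f(-.165,.018))
E
```

```text
[[ 0.031  0.968 -0.25 ]
 [ 0.118 -0.252 -0.96 ]
 [-0.993  0.    -0.122]] 0.12186584791001699
[86.9, -0.6, 32.3, 0.1, 7.0, -0.1] [168.9, -0.8, 32.3, 0.1, 7.0, -0.1] [168.9, -0.8, 19.3, 0.1, 7.0, -0.1]
```

>>> step_arm(
  motion=[
    [10,-0.5,15,0,3,0,255],
    [40,-0.5,32,0,7,0,255],
    [80,-0.5,32,0,7,0,255],
    [110,-0.5,32,0,7,0,255],
    [140,-0.5,32,0,7,0,255],
    [160,-0.5,32,0,7,0,255],
    [168,-0.5,32,0,7,0,255],
    [168,-0.5,32,0,7,0,255],
  ],
)

```text
time_s: 8.05
eef_pos: [0.5283, -0.1211, 0.0173]
eef_rot: [0.406, 0.591, 0.46, -0.523]
wrist_force: [-0.3, 0.9, -0.3]
opening: 0.005
```

```bash
python3 - <<'E'
from h import *
u=np.array([.247,.969,0]);v=np.array([-.969,.247,0]); foot=np.array([.571,.0494,0])
o=ctrl.get_obs(); T=tool(o); q=T[:3,3]-foot; print(q@u,q@v,q[2],T[:3,:3].round(3),o['wrist_force'],o['opening'])
M=down(-14.8,7)
for a,z in((-.15,.018),(-.05,.018),(.0,.018),(.04,.023)): print(a,row(foot+a*u-.002*v+[0,0,z],M))
E
```

```text
-0.1757907284200935 -0.0007246086961313153 0.017297374164562354 [[ 0.029  0.969 -0.245]
 [ 0.119 -0.247 -0.962]
 [-0.992 -0.002 -0.122]] [-0.29554441  0.93127147 -0.31797968] 0.005410958638846495
-0.15 [2.5, 1.3, -25.7, 0.5, -0.0, 0.2]
-0.05 [14.7, 1.3, -124.9, 0.5, -0.0, 0.2]
0.0 [20.8, 1.3, -174.6, 0.5, -0.0, 0.2]
0.04 [20.8, 1.3, -214.9, 0.5, -0.0, 0.2]
```

>>> step_arm(
  motion=[
    [0.6,0.7,-6,0.2,0,0,255],
    [1.2,1.3,-12,0.5,0,0,255],
    [1.8,1.3,-16,0.5,0,0,255],
    [2.2,1.3,-20,0.5,0,0,255],
    [2.7,1.3,-24,0.5,0,0,255],
    [3.1,1.3,-28,0.5,0,0,255],
    [3.6,1.3,-32,0.5,0,0,255],
    [4.1,1.3,-36,0.5,0,0,255],
    [4.6,1.3,-40,0.5,0,0,255],
  ],
)

```text
time_s: 9.18
eef_pos: [0.54, -0.0833, 0.0183]
eef_rot: [0.404, 0.593, 0.457, -0.525]
wrist_force: [-2.1, -3.7, -0.4]
opening: 0.003
```

Contact, at about 4 N. I'll keep pushing.

>>> step_arm(
  motion=[
    [0.6,0,-5,0,0,0,255],
    [1.2,0,-10,0,0,0,255],
    [1.8,0,-15,0,0,0,255],
    [2.4,0,-20,0,0,0,255],
    [3.0,0,-25,0,0,0,255],
    [3.6,0,-30,0,0,0,255],
    [4.3,0,-35,0,0,0,255],
    [4.9,0,-40,0,0,0,255],
    [5.5,0,-45,0,0,0,255],
    [6.1,0,-50,0,0,0,255],
  ],
)

```text
time_s: 10.42
eef_pos: [0.5529, -0.0342, 0.0183]
eef_rot: [0.404, 0.593, 0.457, -0.525]
wrist_force: [-1.6, -4.6, -1.0]
opening: -0.0
```

```bash
python3 - <<'E'
from h import *
u=np.array([.247,.969]);v=np.array([-.969,.247]); foot=np.array([.571,.0494])
t=tool()[:3,3]; print((t[:2]-foot)@u,(t[:2]-foot)@v,t[2])
p,d,T,K,D=grab('wrist'); save('w5.png',p)
E
```

```text
-0.08551875356611485 -0.0030859364832926486 0.018300028746648024
```

View pics/w5.png

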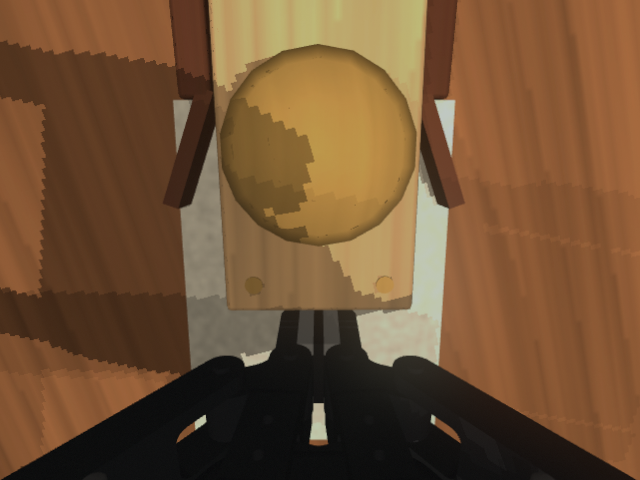

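The wrist view shows the block in line, entering between the guides, with the fingers centred on its end face. I'll carry on level to the foot.

>>> step_arm(
  motion=[
    [0.6,0,-5,0,0,0,255],
    [1.2,0,-10,0,0,0,255],
    [1.8,0,-15,0,0,0,255],
    [2.4,0,-20,0,0,0,255],
    [3.0,0,-25,0,0,0,255],
    [3.6,0,-30,0,0,0,255],
    [4.3,0,-35,0,0,0,255],
    [4.9,0,-40,0,0,0,255],
    [5.5,0,-45,0,0,0,255],
    [6.1,0,-50,0,0,0,255],
  ],
)

```text
time_s: 11.72
eef_pos: [0.5657, 0.0145, 0.0183]
eef_rot: [0.404, 0.593, 0.457, -0.525]
wrist_force: [-0.2, -2.6, -2.7]
opening: 0.002
```

>>> step_arm(
  motion=[
    [0.6,0,-5,0,0,0,255],
    [1.2,0,-10,0,0,0,255],
    [1.8,0,-15,0,0,0,255],
    [2.4,0,-20,0,0,0,255],
    [3.0,0,-25,0,0,0,255],
    [3.0,0,-30,0,0,0,255],
    [3.0,0,-34,0,0,0,255],
    [3.0,0,-38,0,0,0,255],
    [3.0,0,-42,0,0,0,255],
  ],
)

```text
time_s: 12.85
eef_pos: [0.577, 0.0546, 0.021]
eef_rot: [0.404, 0.593, 0.457, -0.525]
wrist_force: [0.0, -5.2, 1.3]
opening: -0.0
```

```bash
python3 - <<'E'
from h import *
u=np.array([.247,.969]);v=np.array([-.969,.247]); foot=np.array([.571,.0494])
t=tool()[:3,3]; print('tcp',(t[:2]-foot)@u,(t[:2]-foot)@v,t[2])
z=np.load('top.npz'); p0,d0,T,K,D=[z[k] for k in z.files]
p,d,*_=grab('top')
s0=p0[160:300,190:410]; s1=p[160:300,190:410]
save('top2.png',cv2.resize(np.vstack([s0[:75],s1[:75]]),None,fx=3.6,fy=3.6,interpolation=cv2.INTER_CUBIC))
E
```

```text
tcp 0.006507269974015758 -0.0044904298369078 0.02097962090769288
```

View pics/top2.png

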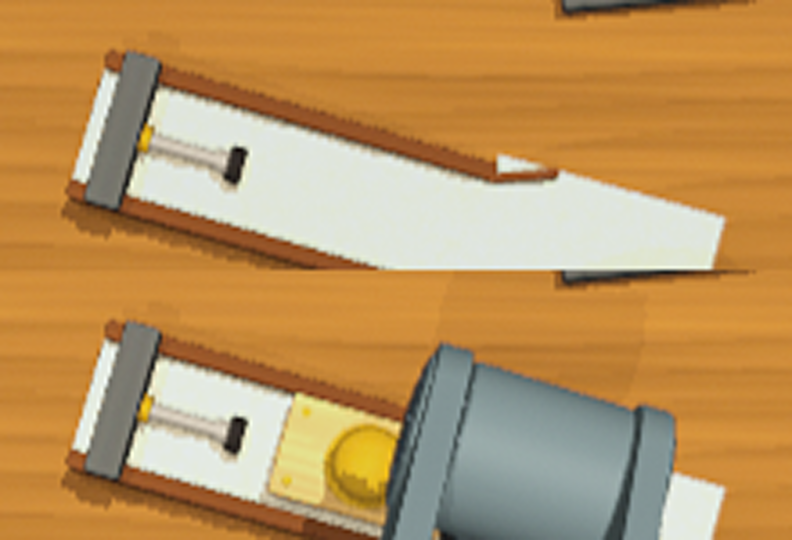

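The crop shows the disc's face at about (245,437) and the block's front at about (283,447), a gap of roughly 22 mm, which matches the estimate. I'll approach in small steps and watch the force (baseline about 5 N).

>>> step_arm(
  motion=[
    [0,0,-2.5,0,0,0,255],
    [0,0,-5,0,0,0,255],
    [0,0,-7.5,0,0,0,255],
    [0,0,-10,0,0,0,255],
    [0,0,-12,0,0,0,255],
    [0,0,-14,0,0,0,255],
    [0,0,-16,0,0,0,255],
  ],
)

```text
time_s: 13.78
eef_pos: [0.5809, 0.0697, 0.0229]
eef_rot: [0.404, 0.593, 0.457, -0.525]
wrist_force: [-1.8, -6.3, 1.6]
opening: 0.001
```

>>> step_arm(
  motion=[
    [0,0,-0.5,0,0,0,255],
    [0,0,-1,0,0,0,255],
  ],
)

```text
time_s: 14.02
eef_pos: [0.5812, 0.0707, 0.023]
eef_rot: [0.404, 0.593, 0.457, -0.525]
wrist_force: [-0.9, -5.8, 1.1]
opening: -0.002
```

>>> step_arm(
  motion=[
    [0,0,-0.5,0,0,0,255],
    [0,0,-1,0,0,0,255],
  ],
)

```text
time_s: 14.28
eef_pos: [0.5814, 0.0716, 0.0231]
eef_rot: [0.404, 0.593, 0.457, -0.525]
wrist_force: [-2.2, -5.8, 1.9]
opening: -0.002
```

>>> step_arm(
  motion=[
    [0,0,-0.5,0,0,0,255],
    [0,0,-1,0,0,0,255],
  ],
)

```text
time_s: 14.52
eef_pos: [0.5817, 0.0726, 0.0233]
eef_rot: [0.404, 0.593, 0.457, -0.525]
wrist_force: [-2.8, -6.5, 1.3]
opening: 0.003
```

>>> step_arm(
  motion=[
    [0,0,-0.5,0,0,0,255],
    [0,0,-1,0,0,0,255],
  ],
)

```text
time_s: 14.78
eef_pos: [0.5819, 0.0735, 0.0234]
eef_rot: [0.404, 0.593, 0.457, -0.525]
wrist_force: [-0.8, -6.5, 2.6]
opening: 0.003
```

>>> step_arm(
  motion=[
    [0,0,-0.5,0,0,0,255],
    [0,0,-1,0,0,0,255],
  ],
)

```text
time_s: 15.02
eef_pos: [0.5822, 0.0745, 0.0235]
eef_rot: [0.404, 0.593, 0.457, -0.525]
wrist_force: [-1.5, -6.1, 1.9]
opening: 0.002
```

>>> step_arm(
  motion=[
    [0,0,-0.5,0,0,0,255],
    [0,0,-1,0,0,0,255],
  ],
)

```text
time_s: 15.28
eef_pos: [0.5824, 0.0754, 0.0236]
eef_rot: [0.404, 0.593, 0.457, -0.525]
wrist_force: [-1.6, -5.6, 2.5]
opening: -0.002
```

>>> step_arm(
  motion=[
    [0,0,-0.5,0,0,0,255],
    [0,0,-1,0,0,0,255],
  ],
)

```text
time_s: 15.52
eef_pos: [0.5827, 0.0764, 0.0237]
eef_rot: [0.404, 0.593, 0.457, -0.525]
wrist_force: [-2.2, -5.3, 1.1]
opening: 0.003
```

>>> step_arm(
  motion=[
    [0,0,-0.5,0,0,0,255],
    [0,0,-1,0,0,0,255],
  ],
)

```text
time_s: 15.78
eef_pos: [0.5829, 0.0773, 0.0238]
eef_rot: [0.404, 0.593, 0.457, -0.525]
wrist_force: [-1.5, -7.0, 1.8]
opening: 0.002
```

>>> step_arm(
  motion=[
    [0,0,-0.5,0,0,0,255],
    [0,0,-1,0,0,0,255],
  ],
)

```text
time_s: 16.02
eef_pos: [0.5832, 0.0781, 0.024]
eef_rot: [0.404, 0.593, 0.457, -0.525]
wrist_force: [-1.7, -7.3, 2.1]
opening: 0.001
```

>>> step_arm(
  motion=[
    [0,0,-0.5,0,0,0,255],
    [0,0,-1,0,0,0,255],
  ],
)

```text
time_s: 16.27
eef_pos: [0.5834, 0.0789, 0.024]
eef_rot: [0.404, 0.593, 0.457, -0.525]
wrist_force: [-2.4, -7.0, 1.7]
opening: -0.001
```

>>> step_arm(
  motion=[
    [0,0,-0.5,0,0,0,255],
    [0,0,-1,0,0,0,255],
  ],
)

```text
time_s: 16.52
eef_pos: [0.5836, 0.0796, 0.0242]
eef_rot: [0.404, 0.593, 0.457, -0.526]
wrist_force: [-2.2, -8.0, 2.1]
opening: -0.0
```

```bash
python3 - <<'E'
from h import *
u=np.array([.247,.969]); foot=np.array([.571,.0494])
t=tool()[:3,3]; print('tcp',(t[:2]-foot)@u,t[2])
p,d,*_=grab('top'); s0=p[180:235,210:320]
save('top3.png',cv2.resize(s0,None,fx=7,fy=7,interpolation=cv2.INTER_CUBIC))
E
```

```text
tcp 0.032381298928699516 0.024173017631995572
```

View pics/top3.png

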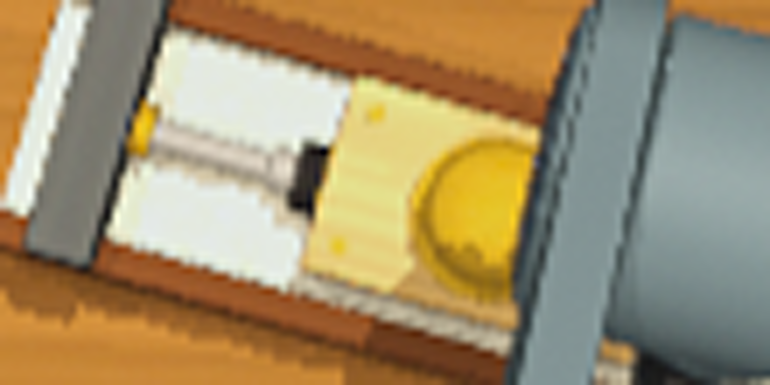

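The crop shows the disc, at about (312,178), flat against the block's end. The force is up about 2.4 N and the tool now moves less than commanded, so the press is roughly 2 to 3 mm. I'll ease off slowly.

>>> step_arm(
  motion=[
    [0,0,0,0,0,0,255],
    [0,0,0.5,0,0,0,255],
    [0,0,1,0,0,0,255],
    [0,0,1.5,0,0,0,255],
    [0,0,2,0,0,0,255],
    [0,0,2.5,0,0,0,255],
    [0,0,3,0,0,0,255],
    [0,0,3.5,0,0,0,255],
    [0,0,4,0,0,0,255],
    [0,0,5,0,0,0,255],
  ],
)

```text
time_s: 17.82
eef_pos: [0.5821, 0.0759, 0.0232]
eef_rot: [0.404, 0.593, 0.457, -0.525]
wrist_force: [0.0, -0.2, 0.8]
opening: 0.002
```

>>> step_arm(
  motion=[
    [0,0,1,0,0,0,255],
    [0,0,3,0,0,0,255],
    [0,0,8,0,0,0,255],
    [0,0,20,0,0,0,255],
    [0,0,40,0,0,0,255],
    [-15,0,70,0,0,0,255],
    [-40,0,110,0,0,0,255],
    [-80,0,150,0,0,0,255],
    [-130,0,180,0,0,0,255],
    [-150,0,190,0,0,0,255],
  ],
)

```text
time_s: 19.08
eef_pos: [0.5296, -0.1282, 0.1518]
eef_rot: [0.405, 0.594, 0.455, -0.525]
wrist_force: [0.1, -0.3, 0.1]
opening: -0.0
```

>>> step_arm(
  motion=[
    [0,0,0,0,0,0,255],
    [0,0,0,0,0,0,255],
    [0,0,0,0,0,0,255],
    [0,0,0,0,0,0,255],
  ],
)

```text
time_s: 19.58
eef_pos: [0.5288, -0.1232, 0.1478]
eef_rot: [0.403, 0.593, 0.458, -0.525]
wrist_force: [-0.1, -0.5, 0.1]
opening: -0.003
```

```bash
python3 - <<'E'
from h import *
o=ctrl.get_obs(); print(o['time_s'],o['eef_pos'],o['wrist_force'])
u=np.array([.247,.969]);v=np.array([-.969,.247]); foot=np.array([.571,.0494])
p,d,T,K,D=grab('top'); P=cloud(d,T,K,D); hsv=cv2.cvtColor(p,cv2.COLOR_RGB2HSV)
q,_,_,_,_=grab('scene'); A=cv2.resize(p[170:260,210:340],(780,540),interpolation=cv2.INTER_CUBIC)
A=cv2.resize(A,(520,360)); B=cv2.resize(q[210:340,280:470],(520,356)); B=cv2.resize(B,(320,219))
save('fin.png',np.vstack([A[:360],cv2.resize(q[230:335,290:465],(520,230),interpolation=cv2.INTER_CUBIC)]))
a=(P[...,:2]-foot)@u;b=(P[...,:2]-foot)@v
m=(cv2.inRange(hsv,(18,60,120),(32,175,255))>0)&(abs(b)<.04)&(a>.0)&(a<.19)
X=np.c_[a[m],b[m],np.ones(m.sum())]; s=np.linalg.lstsq(X,P[m][:,2],rcond=None)[0]; print(m.sum(),'tilt deg',np.degrees(np.arctan(s[:2])))
print(cv2.minAreaRect((np.c_[a[m],b[m]]*1000).astype(np.float32)))
E
```

```text
19.575 [ 0.52884234 -0.12324763  0.14782495] [-0.13727416 -0.51973442  0.13515858]
1035 tilt deg [ 6.54978098 -0.93602464]
((94.99138641357422, -3.0445709228515625), (72.543212890625, 188.35508728027344), 89.5848617553711)
```

View pics/fin.png

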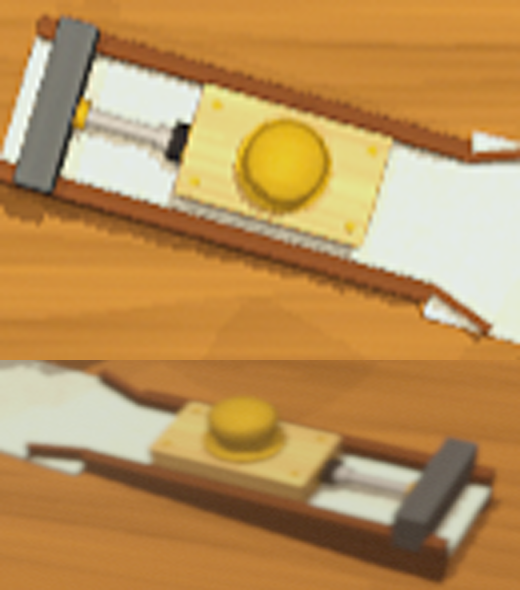

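The block lies flat with its tilt at about 6.5° (slope 7°), and the disc still touches its uphill end, at about (180,142) in the crop. The arm is clear, so I'll hand in.

```bash
python3 -c "
from bench import ctrl
print(ctrl.hand_in())"
```

```text
the job is handed in; nothing more can be done
None
```

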